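# Seat the keypad on its charging dock and hold it down to pair

### The arm

A 6-joint arm with a two-finger parallel gripper is mounted at the origin on the work surface. World frame = base frame: x ahead of the robot, y to its left, z up, the work surface at z = 0. Lengths are in m, angles in rad, forces in N, time in s.
With the tool pointing down it reaches from about 0.3 to 0.825 m from the base axis. Payload 5.4 kg.
Tool frame: the origin (TCP) lies midway between the tips of the shut fingers; the grasp point (between the pads) lies 19 mm behind it; z points along the fingers, y is the line along which they close (so a half turn about z gives the same grasp; the last joint's range is limited). The gripper opens to 92 mm and grips with 3 to 60 N. Pads are 20 mm wide; open, the fingers measure 128 mm over their backs; the gripper's body (75 mm by 189 mm) begins 69 mm behind the grasp point.
Start: joints at [1.032, 0.158, 1.597, -0, 1.386, -0.21], TCP at [0.186, 0.544, 0.215] pointing down, gripper open.
Joint ranges: [-2.91, 2.91], [-0.94, 2.29], [0.18, 2.7], [-1.29, 4.43], [0.17, 2.64], [-3, 3]. Speed limits (rad/s): [2.57, 2.57, 3.14, 3.14, 3.14, 3.14].

### API

Orientations are given as a unit quaternion [w, x, y, z].
In Python, from cell import arm, snapshot gives the robot as it stands.
- The arm moves only by the tool carry_out, never from a script. Its argument "rows" is text: rows parted by semicolons, each of 7 numbers parted by spaces: the shift along the tool's x, y, z in cm, then the turn, a rotation vector about the tool's x, y, z in rad, then the opening, from 0 (shut) to 1 (fully open). A call has 1 to 12 rows; each row is the pose to reach, as a shift and turn from the pose commanded when the call began, along the tool's axes at that moment; what a row does not reach only later rows make up. A row lasts 1/12 s, in which the tool goes at most 41.7 mm and 7.16 degrees, less where a joint would pass 70% of its speed; a pose out of reach is approached as far as the arm can. A call with a gripper value outside its range is refused whole. The fingers move at their own pace and stop on an object; the grip force is fixed at half the most. Time passes only in rows, so rows that repeat a pose let the fingers close. It gives the time, the measured TCP pose, the force, the opening and the grip force at its end, in the units of the state.
- arm.get_obs(): the state, without advancing time (a new reading comes with each control period).
- snapshot(name): name is "scene" or "top" or "wrist"; returns a dict with "color" (480x640x3 uint8, red, green, blue), "intrinsics" (3x3 intrinsics, pixels), "camera_from_world" (4x4, takes a point from world to camera coordinates). Camera axes: x right, y up, looking along -z (the intrinsics and any distortion apply to the point x, -y, -z); pixel columns grow to the right and rows downward; lengths in m; the calibration is good to about 2 mm. A picture is of the moment at which its call begins. There is no depth.
- arm.hand_in(): hands the job in; it is judged then, once.
The state is a dict: "t": time; "qpos": joint angles; "dq": joint speeds; "joint_torque": joint torques, N m; "ee_pos": TCP position; "orientation": TCP orientation; "force": force on the tool from outside, world axes, zero at the start; "wrist_torque": the same for the moment, N m; "gripper_width": finger opening in m; "finger_force": force on a finger pad.
Only numpy, scipy, OpenCV 4.12 (cv2) and the standard library are available. Lean on these libraries where they do the work, as an engineer would, in place of code of your own. Each camera call takes 0.05 s, during which the arm holds its last target. There are 200 camera calls.

### The job

Pick up the small yellow-keyed keypad and set it level on the narrow raised deck of its charging dock, orange ends together, but a finger's width or so short of the brass pin (towards the dock's plain end). Keeping it in light contact, slide it slowly along the dock until the socket in its underside drops over the pin that it now hides, then press it squarely down, without forcing it, until the sprung deck is fully home. Finish while still gripping it and holding it pressed down; leave everything else on the desk where it is.

Things in the scene. Friction and masses are not known exactly. Their poses are not given: they have to be found in the camera images.
- keypad: Loose keypad, dark box 96 (its x) by 56 (its y) by 24 mm high, with round yellow keys on top (to 29 mm) and an orange strip across the top at its +x end; about 0.2 kg, lying flat, keys up. Origin: centre of the underside; z up out of the keys. Grip it across its 56 mm width (along its y).
- socket (a point): Centre of the mouth of the round blind socket in the keypad's underside, 15 mm from the keypad's origin towards the orange strip (+x). Diameter 15 mm (17 mm at its chamfered mouth), 15 mm deep.
- dock: Dock fixed to the desk: black foot 104 (its x) by 64 by 8 mm high, grey block 80 by 40 mm up to 34 mm, above it an aluminium sprung deck 80 (x) by 40 (y) by 6 mm, top at 50 mm when up, 42 mm when home. Origin: centre of the foot at desk level; +x points to the end with orange strips. Seated, the keypad's origin is above the dock's and its x along the dock's x.
- pin_tip (a point): Centre of the tip of the rigid brass locating pin, 15 mm from the dock's origin towards the orange end (+x), at 54 mm height: it stands up through the deck, 4 mm proud (12 mm when the deck is home). Diameter 12 mm, last 2 mm tapered to 8.4 mm. A level keypad short of it rides on the tip, underside at 54 mm; with its socket over the pin it drops on to the deck.
- deck (a joint): How far the dock's deck is pressed down: 0 up, 0.008 m fully home (hard stop). Spring: starts to move at about 3 N, about 10.5 N when home; it rises again when released.
- stick: Bystander: blue memory stick with steel plug, 54 by 18 by 9 mm; origin under its centre.
- mouse: Bystander: white mouse 112 by 60 by 34 mm; origin under its centre.
- mug: Bystander: white mug, 80 mm across, 90 mm high, handle at its +y; origin under its centre.
- flask: Bystander: steel flask with black cap, 68 mm across, 215 mm high; origin under its centre.
- earbuds: Bystander: white earbud case 62 by 48 by 26 mm; origin under its centre.
- dish: Bystander: blue soap dish 130 by 90 by 24 mm with a white bar in it (28 mm high); origin under its centre.
Mind the look-alikes: they are no part of the job. Of the things like the keypad, leave any that is blue or turquoise; of the rest the smaller one is meant.

How it is judged:
By the outcome, as a careful person would: the job done as asked, in the order asked, and still so for the second after the job is handed in, while the arm keeps its last pose, push and grip.
It also fails if it takes over 51 s, if anything falls off the work surface, if the arm or the gripper's body presses on something with over 40 N, if the wrist force passes 120 N, or if a joint passes its speed limit or range.

## Working session

There is one attempt and no reset: what is moved stays moved. The work goes in short steps, Python scripts to look and compute and a tool call to move; the robot and the scene stay as the last step left them, time stands still between calls to the robot, and variables do not carry over. Pictures are saved under pics/ and viewed, at most 10 in all, crops included, and the job is handed in when it is done.

Besides the shell and the picture viewer there is one more tool, called after "Call:" by a JSON object that holds its "api" and its "payload", one argument or row to a line. carry_out: Moves the arm, as the interface text tells. Its arguments: {"type":"object","properties":{"rows":{"type":"string"}},"required":["rows"]}

```bash
ls; mkdir -p pics; python3 - <<'E'
from cell import arm,snapshot
import cv2,numpy as np,json
for n in("top","scene"):
    s=snapshot(n); cv2.imwrite(f"pics/{n}0.png",s["color"][:,:,::-1]); print(n,s["intrinsics"],s["camera_from_world"],[k for k in s])
    np.savez(f"{n}0.npz",**{k:s[k] for k in("color","intrinsics","camera_from_world")})
print(arm.get_obs())
E
```

```text
pics
top [[512.43768284   0.         323.70636168]
 [  0.         512.43768284 237.922861  ]
 [  0.           0.           1.        ]] [[-0.02245696 -0.99973272 -0.00549219  0.01287744]
 [ 0.99754229 -0.02277178  0.06626334 -0.50947736]
 [-0.06637069 -0.00399062  0.99778705 -1.0681788 ]
 [ 0.          0.          0.          1.        ]] ['color', 'intrinsics', 'camera_from_world']
scene [[480.36508565   0.         313.70565859]
 [  0.         480.36508565 233.91819348]
 [  0.           0.           1.        ]] [[ 7.39690872e-01  6.72945970e-01 -1.06517921e-03 -4.09436928e-01]
 [-5.08856807e-01  5.60361225e-01  6.53498314e-01  2.15564044e-01]
 [ 4.40365943e-01 -4.82844714e-01  7.56927221e-01 -1.51446712e+00]
 [ 0.00000000e+00  0.00000000e+00  0.00000000e+00  1.00000000e+00]] ['color', 'intrinsics', 'camera_from_world']
{'t': 0.1, 'qpos': array([ 1.03189743e+00,  1.58996062e-01,  1.59809478e+00,  1.57492438e-05,
        1.38618354e+00, -2.10082674e-01]), 'dq': array([-0.00079327, -0.00121435, -0.00434437,  0.00100937, -0.0005707 ,
        0.00130456]), 'joint_torque': array([ 3.94816780e-04, -3.86501205e+01, -3.22961533e+01,  7.03219255e-02,
        3.39267764e-02, -3.67363202e-05]), 'ee_pos': array([0.18539423, 0.54370389, 0.2137175 ]), 'orientation': array([-3.14790502e-04,  1.63669828e-01,  9.86514815e-01, -7.79756946e-04]), 'force': array([-0.23474442,  0.73097794, -0.68691801]), 'wrist_torque': array([-0.02849441, -0.02692099, -0.00278208]), 'finger_force': 0.0, 'gripper_width': 0.0919980199235424}
```

View pics/top0.png

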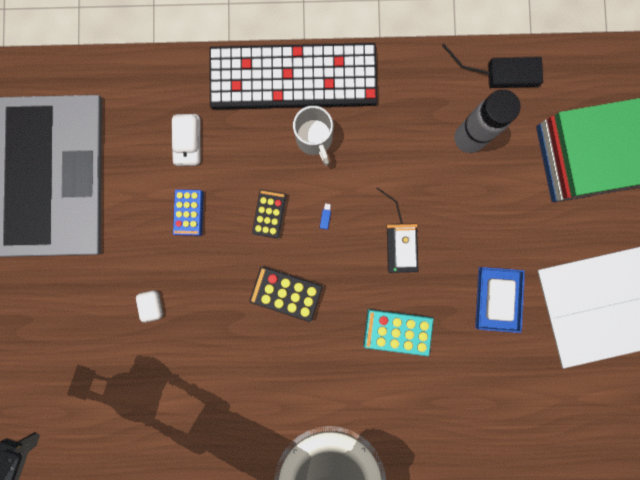

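View pics/scene0.png

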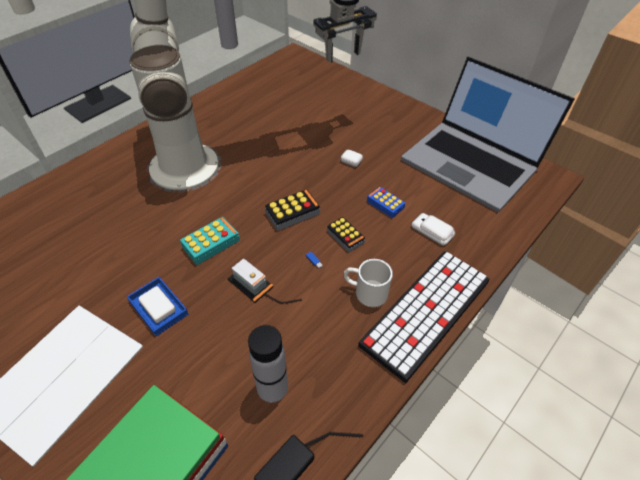

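The keypad candidates in the top view are:
- (269,214): small, black with yellow keys
- (287,293): large, black
- (187,212): blue
- (399,333): turquoise

Leaving out the blue and turquoise ones, the smaller of the other two is (269,214). Its orange end points up in the image (+x). The dock is at (403,248), with its orange end also up. I'll measure both and confirm in one crop.

```bash
cat > h.py <<'E'
import cv2,numpy as np
def ray(s,uv,z):
    K,T=s["intrinsics"],s["camera_from_world"]
    R,t=T[:3,:3],T[:3,3]; c=-R.T@t
    d=np.linalg.inv(K)@np.array([uv[0],uv[1],1.]); d=R.T@np.array([d[0],-d[1],-d[2]])
    return c+d*(z-c[2])/d[2]
def proj(s,p):
    q=s["camera_from_world"][:3,:3]@np.array(p)+s["camera_from_world"][:3,3]
    return (s["intrinsics"]@np.array([q[0],-q[1],-q[2]])/-q[2])[:2]
def masks(img):
    h=cv2.cvtColor(img,cv2.COLOR_RGB2HSV).astype(int); H,S,V=h[...,0],h[...,1],h[...,2]
    return dict(yellow=(H>24)&(H<34)&(S>120)&(V>130),orange=(H>9)&(H<20)&(S>150)&(V>165),dark=(V<60)&(S<110),light=(S<60)&(V>140))
def blobs(m,amin=4):
    n,l,st,c=cv2.connectedComponentsWithStats(m.astype(np.uint8))
    return [(c[i],st[i,4],l==i) for i in range(1,n) if st[i,4]>=amin]
E
python3 - <<'E'
from h import *
s=np.load("top0.npz"); im=s["color"]; M=masks(im)
def roi(m,x0,y0,x1,y1):
    o=np.zeros_like(m); o[y0:y1,x0:x1]=m[y0:y1,x0:x1]; return o
k=(245,184,295,244); d=(378,218,425,280)
for n,z,r in(("yellow",.029,k),("orange",.0245,k),("orange",.05,d)):
    print(n,r[0])
    for c,a,_ in blobs(roi(M[n],*r)): print(c.round(1),a,ray(s,c,z)[:2].round(4))
for n,z,r in(("dark",.02,k),("light",.05,d),("dark",.008,d)):
    b=max(blobs(roi(M[n],*r)),key=lambda b:b[1])
    q=cv2.boxPoints(cv2.minAreaRect(np.argwhere(b[2])[:,::-1].astype(np.float32)))
    print(n,b[0],b[1]); print(np.array([ray(s,p,z)[:2] for p in q]).round(4), q.mean(0))
a=cv2.resize(im[180:250,240:300],(400,466),interpolation=2); b=cv2.resize(im[215:285,375:430],(366,466),interpolation=2)
cv2.imwrite("pics/crop0.png",np.hstack([a,b])[:,:,::-1])
E
```

```text
yellow 245
[266.5 200.7] 71 [0.59   0.1198]
[261.5 209.5] 32 [0.5717 0.1307]
[272.4 211.4] 73 [0.5673 0.1078]
[266.9 219.9] 108 [0.5495 0.1198]
[261.6 228.7] 70 [0.5312 0.1311]
[272.5 230.6] 33 [0.5267 0.1083]
orange 245
[268.3 192.9] 16 [0.6072 0.1164]
[281.5 195. ] 4 [0.6022 0.0885]
orange 378
[400.2 225.4] 54 [ 0.5297 -0.1565]
dark [281.234375 215.984375] 64
[[0.5137 0.1021]
 [0.5988 0.0836]
 [0.5979 0.0795]
 [0.5128 0.098 ]] [280.9808  217.09616]
light [405.28532236 248.60082305] 729
[[ 0.5195 -0.1437]
 [ 0.5199 -0.1865]
 [ 0.4457 -0.1864]
 [ 0.4453 -0.1438]] [405.15234 248.22092]
dark [407.46153846 270.15384615] 13
[[ 0.4402 -0.1677]
 [ 0.4399 -0.1804]
 [ 0.4357 -0.1803]
 [ 0.4359 -0.1676]] [407. 270.]
```

View pics/crop0.png

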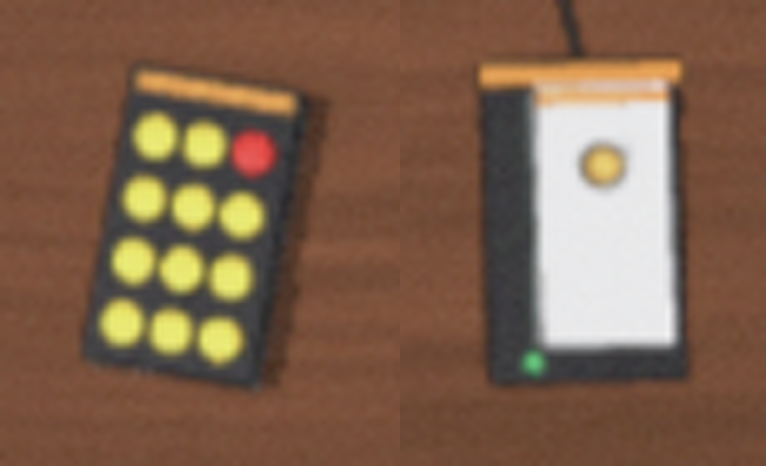

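The crop confirms it: a black keypad with yellow keys and one red key, orange strip on the far (+x) end. The dock has its orange end up and a brass pin at about px (405.5,239.8).

```bash
python3 - <<'E'
from h import *
from cell import arm,snapshot
s=np.load("top0.npz")
f=lambda x,y,z,ox=240,oy=180:ray(s,(ox+x/6.66-.5,oy+y/6.66-.5),z)[:2]
C=[f(135,70,.024),f(302,92,.024),f(255,385,.024),f(85,360,.024)]
c=np.mean(C,0); ax=(C[0]+C[1]-C[2]-C[3])/2; print("keypad",c,np.linalg.norm(ax),np.degrees(np.arctan2(ax[1],ax[0])),np.round(C,4).tolist())
g=lambda x,y,z:f(x-400,y,z,375,215)
D=[g(535,82,.05),g(670,82,.05),g(680,347,.05),g(540,349,.05)]
ax=(D[0]+D[1]-D[2]-D[3])/2;print("deck",np.mean(D,0),np.linalg.norm(ax),np.degrees(np.arctan2(ax[1],ax[0])),np.round(D,4).tolist())
F=[g(480,65,.008),g(682,63,.008),g(687,378,.008),g(491,384,.008)]
ax=(F[0]+F[1]-F[2]-F[3])/2;print("foot",np.mean(F,0),np.linalg.norm(ax),np.degrees(np.arctan2(ax[1],ax[0])))
print("pin",g(603,165,.054))
w=snapshot("wrist"); cv2.imwrite("pics/w0.png",w["color"][:,:,::-1])
o=arm.get_obs(); from scipy.spatial.transform import Rotation as R
q=o["orientation"]; Rt=R.from_quat([*q[1:],q[0]]).as_matrix(); T=w["camera_from_world"]
print("tool R",Rt.round(3).tolist(),"cam in tool",(Rt.T@(-T[:3,:3].T@T[:3,3]-o["ee_pos"])).round(4),"view dir tool",(Rt.T@-T[2,:3]).round(3),"camx",(Rt.T@T[0,:3]).round(3),w["intrinsics"][0,0])
E
```

```text
keypad [0.56352697 0.11633533] 0.09407247172040488 -10.293041351650393 [[0.614, 0.1344], [0.6057, 0.0814], [0.5127, 0.0979], [0.5218, 0.1516]]
deck [ 0.48553604 -0.16584956] 0.08192592994830726 -0.2796004520082746 [[0.527, -0.1453], [0.526, -0.1868], [0.4444, -0.1871], [0.4448, -0.1442]]
foot [ 0.48525344 -0.16549573] 0.10151011119455201 -0.4242212355225068
pin [ 0.50061621 -0.16474168]
tool R [[-0.946, 0.323, -0.001], [0.323, 0.946, -0.001], [0.0, -0.001, -1.0]] cam in tool [ 7.600e-02  1.000e-04 -1.699e-01] view dir tool [-0.271 -0.001  0.962] camx [-0.001  1.     0.001] 410.7728182274077
```

Call:
{"api": "carry_out", "payload": {
  "rows": "-49.6 -28.3 6.5 0 0 -0.149 1;-49.6 -28.3 6.5 0 0 -0.149 1;-49.6 -28.3 6.5 0 0 -0.149 1;-49.6 -28.3 6.5 0 0 -0.149 1;-49.6 -28.3 6.5 0 0 -0.149 1;-49.6 -28.3 6.5 0 0 -0.149 1;-49.6 -28.3 6.5 0 0 -0.149 1;-49.6 -28.3 6.5 0 0 -0.149 1;-49.6 -28.3 6.5 0 0 -0.149 1;-49.6 -28.3 6.5 0 0 -0.149 1;-49.6 -28.3 6.5 0 0 -0.149 1;-49.6 -28.3 6.5 0 0 -0.149 1"
}}

```text
t: 1.15
ee_pos: [0.5135, 0.1721, 0.158]
orientation: [-0.0, 0.09, 0.996, 0.0]
force: [0.3, 1.0, 0.4]
gripper_width: 0.0922
finger_force: 0.0
```

Call:
{"api": "carry_out", "payload": {
  "rows": "-4 -3 0.5 0 0 0 1;-6 -4.5 0.8 0 0 0 1;-6 -4.5 0.8 0 0 0 1;-6 -4.5 0.8 0 0 0 1"
}}

```text
t: 1.48
ee_pos: [0.5639, 0.1178, 0.1496]
orientation: [-0.001, 0.091, 0.996, 0.0]
force: [-1.5, 0.7, 0.1]
gripper_width: 0.0917
finger_force: 0.0
```

```bash
cat > look.py <<'E'
from h import *
from cell import arm,snapshot
import sys
from scipy.spatial.transform import Rotation as R
def look(n):
    w=snapshot("wrist"); cv2.imwrite(f"pics/{n}.png",w["color"][:,:,::-1]); o=arm.get_obs()
    q=o["orientation"]; Rt=R.from_quat([*q[1:],q[0]]).as_matrix()
    print(o["t"],o["ee_pos"].round(4),"tool x",Rt[:,0].round(4),"y",Rt[:,1].round(4),"z",Rt[:,2].round(4))
    return w,o,Rt
E
python3 - <<'E'
from look import *
w,o,Rt=look("w1"); np.savez("w1.npz",**w)
E
```

```text
1.5333 [0.5632 0.1189 0.1498] tool x [-0.9837  0.1799  0.0016] y [1.799e-01 9.837e-01 2.000e-04] z [-1.5e-03  5.0e-04 -1.0e+00]
```

View pics/w1.png

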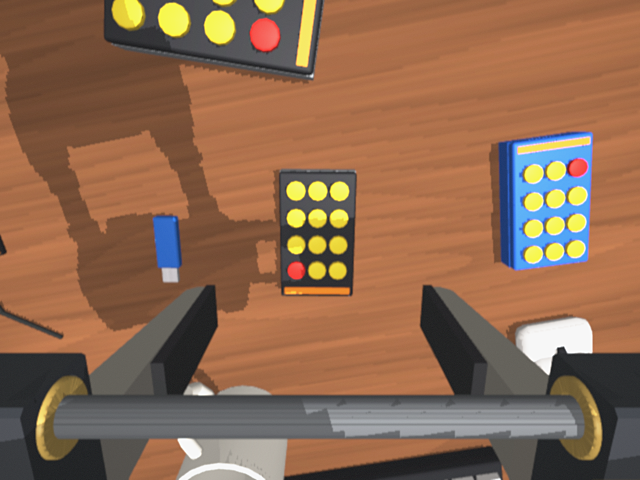

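```bash
python3 - <<'E'
from h import *
s=np.load("w1.npz"); im=s["color"]; h=cv2.cvtColor(im,cv2.COLOR_RGB2HSV); 
x0,y0,x1,y1=270,160,370,310
c=h[y0:y1,x0:x1].astype(int)
m=((c[...,1]<90)&(c[...,2]<110))|((c[...,0]>17)&(c[...,0]<35)&(c[...,1]>120)&(c[...,2]>120))|((c[...,0]<5)&(c[...,1]>200)&(c[...,2]>180))
m=cv2.morphologyEx(m.astype(np.uint8),cv2.MORPH_OPEN,np.ones((3,3)))
b=max(blobs(m),key=lambda b:b[1]); pts=np.argwhere(b[2])[:,::-1].astype(np.float32)+[x0,y0]
q=cv2.boxPoints(cv2.minAreaRect(pts.astype(np.float32))); print(q.round(1).tolist(),b[1])
P=np.array([ray(s,p,.024)[:2] for p in q]); print(P.round(4).tolist(),P.mean(0))
H=c[...,0]; y=(H>24)&(H<34)&(c[...,1]>120)&(c[...,2]>120)
k=[(u+[x0,y0],a) for u,a,_ in blobs(y,60)]
W=np.array([ray(s,u,.029)[:2] for u,a in k]); print(np.c_[[u for u,_ in k],W].round(4))
a=-np.radians(10.3);
o=(H>10)&(H<23)&(c[...,1]>150)&(c[...,2]>150); 
for u,a,_ in blobs(o,30): print("or",u+[x0,y0],a,ray(s,u+[x0,y0],.0245)[:2])
E
```

```text
[[279.0, 170.0], [355.0, 170.0], [355.0, 287.0], [279.0, 287.0]] 7945
[[0.512, 0.0987], [0.5219, 0.1519], [0.6099, 0.1377], [0.5992, 0.0802]] [0.56073384 0.1171126 ]
[[2.957057e+02 1.901738e+02 5.276000e-01 1.079000e-01]
 [3.174841e+02 1.904700e+02 5.306000e-01 1.231000e-01]
 [3.392908e+02 1.906206e+02 5.336000e-01 1.383000e-01]
 [2.958621e+02 2.173985e+02 5.470000e-01 1.042000e-01]
 [3.172346e+02 2.172963e+02 5.497000e-01 1.194000e-01]
 [3.386192e+02 2.175105e+02 5.527000e-01 1.345000e-01]
 [2.957286e+02 2.449762e+02 5.672000e-01 1.000000e-01]
 [3.168000e+02 2.445179e+02 5.697000e-01 1.153000e-01]
 [3.377259e+02 2.447563e+02 5.727000e-01 1.304000e-01]
 [3.165745e+02 2.701436e+02 5.893000e-01 1.115000e-01]
 [3.372086e+02 2.703155e+02 5.922000e-01 1.267000e-01]]
or [316.29449153 290.19279661] 472 [0.6068259  0.10797594]
```

The wrist view shows the keypad at px (317,232) with the large keypad and the blue one well clear. Its origin is about (0.5643, 0.116) with yaw about -11°. I'm descending part-way now and will check before going lower.

Call:
{"api": "carry_out", "payload": {
  "rows": "-0.1 -0.2 3 0 0 0.013 1;-0.1 -0.2 6 0 0 0.013 1;-0.1 -0.2 9 0 0 0.013 1;-0.1 -0.2 9 0 0 0.013 1;-0.1 -0.2 9 0 0 0.013 1;-0.1 -0.2 9 0 0 0.013 1;-0.1 -0.2 9 0 0 0.013 1"
}}

```text
t: 2.12
ee_pos: [0.566, 0.1174, 0.0631]
orientation: [0.002, 0.096, 0.995, 0.0]
force: [0.0, 0.2, 0.5]
gripper_width: 0.0918
finger_force: 0.0
```

```bash
python3 - <<'E'
from look import *
w,o,Rt=look("w2"); im=w["color"]; H=cv2.cvtColor(im,cv2.COLOR_RGB2HSV).astype(int); H,S,V=H[...,0],H[...,1],H[...,2]
y=(H>24)&(H<34)&(S>120)&(V>120)
for u,a,_ in blobs(y,150):
    p=ray(w,u,.029); 
    if np.hypot(p[0]-.564,p[1]-.116)<.05: print(u.round(1),a,p[:2].round(4),(Rt.T@(p-o["ee_pos"]))[:2].round(4))
E
```

```text
2.1667 [0.566  0.1173 0.063 ] tool x [-0.9816  0.1909 -0.0043] y [1.909e-01 9.816e-01 8.000e-04] z [ 0.0044 -0.     -1.    ]
[285.5 211. ] 525 [0.5278 0.1079] [ 0.0359 -0.0165]
[316.1 210.9] 533 [0.5307 0.123 ] [ 0.0359 -0.0011]
[346.5 210.9] 527 [0.5337 0.1381] [0.0359 0.0143]
[286.5 248.1] 457 [0.547  0.1042] [ 0.0163 -0.0165]
[316.1 248. ] 455 [0.5498 0.1193] [ 0.0164 -0.0012]
[345.5 248.2] 444 [0.5529 0.1342] [0.0163 0.0141]
[287.6 285.1] 414 [0.5671 0.1004] [-0.0042 -0.0163]
[316.1 285.3] 424 [0.5701 0.1153] [-0.0043 -0.0012]
[344.7 284.7] 394 [0.5727 0.1303] [-0.004  0.014]
[316.3 318.3] 409 [0.5891 0.1117] [-0.0236 -0.0011]
[344.1 318.8] 368 [0.5922 0.1265] [-0.0238  0.014 ]
[304.2 344.3] 263 [0.6033 0.1021] [-0.0394 -0.0078]
```

Call:
{"api": "carry_out", "payload": {
  "rows": "0.15 -0.12 2 0 0 0 1;0.15 -0.12 4 0 0 0 1;0.15 -0.12 5 0 0 0 1;0.15 -0.12 5.4 0 0 0 1;0.15 -0.12 5.4 0 0 0 1;0.15 -0.12 5.4 0 0 0 1;0.15 -0.12 5.4 0 0 0 1"
}}

```text
t: 2.75
ee_pos: [0.5638, 0.116, 0.0078]
orientation: [0.001, 0.096, 0.995, 0.0]
force: [1.0, 0.1, -0.0]
gripper_width: 0.0921
finger_force: 0.0
```

Call:
{"api": "carry_out", "payload": {
  "rows": "0 0 0.4 0 0 0 1;0 0 0.4 0 0 0 1;0 0 0.4 0 0 0 0;0 0 0.4 0 0 0 0;0 0 0.4 0 0 0 0;0 0 0.4 0 0 0 0;0 0 0.4 0 0 0 0;0 0 0.4 0 0 0 0;0 0 0.4 0 0 0 0;0 0 0.4 0 0 0 0;0 0 0.4 0 0 0 0;0 0 0.4 0 0 0 0"
}}

```text
t: 3.75
ee_pos: [0.5626, 0.116, 0.0024]
orientation: [0.0, 0.096, 0.995, 0.0]
force: [0.3, 1.4, -0.6]
gripper_width: 0.0555
finger_force: 30.0
```

Call:
{"api": "carry_out", "payload": {
  "rows": "0 0 -0.5 0 0 0 0;0 0 -2 0 0 0 0;0 0 -5 0 0 0 0;0 0 -8 0 0 0 0;0 0 -11 0 0 0 0;0 0 -13 0 0 0 0;0 0 -13 0 0 0 0;0 0 -13 0 0 0 0;0 0 -13 0 0 0 0"
}}

```text
t: 4.5
ee_pos: [0.5612, 0.1159, 0.1304]
orientation: [-0.002, 0.096, 0.995, -0.0]
force: [-0.0, 0.1, -2.1]
gripper_width: 0.0557
finger_force: 30.0
```

```bash
cat > held.py <<'E'
from look import *
def held(n,dz=-.003):
    w,o,Rt=look(n); im=w["color"]; H=cv2.cvtColor(im,cv2.COLOR_RGB2HSV).astype(int); H,S,V=H[...,0],H[...,1],H[...,2]
    print("F",o["force"].round(1),"M",o["wrist_torque"].round(2),"grip",o["finger_force"],o["gripper_width"].round(4))
    y=(H>24)&(H<34)&(S>120)&(V>120); out=[]
    for u,a,_ in blobs(y,250):
        p=ray(w,u,o["ee_pos"][2]+.029+dz); l=Rt.T@(p-o["ee_pos"])
        if np.hypot(*l[:2])<.05: print(u.round(1),a,l[:2].round(4))
    return w,o,Rt
E
python3 -c "
from held import *
held('w3')"
```

```text
4.55 [0.5608 0.1159 0.1298] tool x [-0.9815  0.1916  0.0044] y [ 1.916e-01  9.815e-01 -9.000e-04] z [-0.0045 -0.     -1.    ]Traceback (most recent call last):
  File "<string>", line 3, in <module>
    held('w3')
    ~~~~^^^^^^
  File "held.py", line 4, in held
    print("F",o["force"].round(1),"M",o["wrist_torque"].round(2),"grip",o["finger_force"],o["gripper_width"].round(4))
                                                                                          ^^^^^^^^^^^^^^^^^^^^^^^^
AttributeError: 'float' object has no attribute 'round'
```

View pics/w3.png

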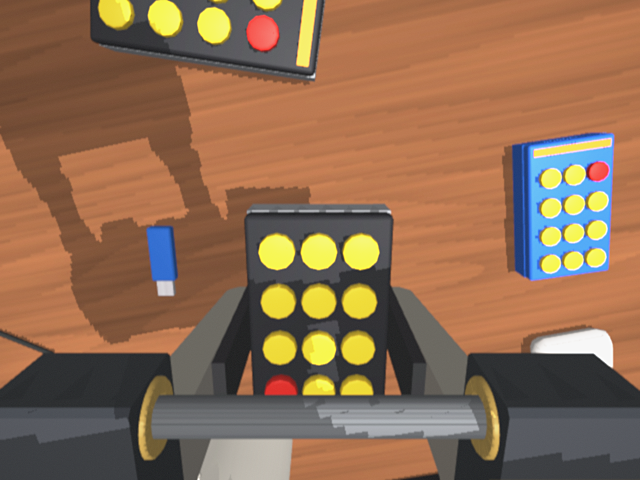

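Held squarely with 30 N of grip. I'm moving to the dock but stopping 9 cm beyond it, so the wrist camera sees it past the keypad, and turning to its yaw.

Call:
{"api": "carry_out", "payload": {
  "rows": "-0.3 -1 -0.5 0 0 -0.01 0;-0.9 -4 -1 0 0 -0.03 0;-1.6 -7 -1.5 0 0 -0.05 0;-2.4 -10 -2 0 0 -0.08 0;-3.2 -13 -2 0 0 -0.1 0;-4 -16 -2 0 0 -0.12 0;-4.7 -19 -2 0 0 -0.14 0;-5.4 -22 -2 0 0 -0.16 0;-6.1 -25 -2 0 0 -0.175 0;-6.6 -26.8 -2 0 0 -0.187 0;-6.8 -27.4 -2 0 0 -0.187 0;-6.8 -27.4 -2 0 0 -0.187 0"
}}

```text
t: 5.55
ee_pos: [0.5758, -0.1667, 0.1504]
orientation: [-0.001, 0.004, 1.0, 0.001]
force: [-0.2, 0.6, -1.7]
gripper_width: 0.0557
finger_force: 30.0
```

Call:
{"api": "carry_out", "payload": {
  "rows": "0 0 0 0 0 0 0;0 0 0 0 0 0 0;0 0 0 0 0 0 0"
}}

```text
t: 5.8
ee_pos: [0.5767, -0.1643, 0.152]
orientation: [-0.0, 0.002, 1.0, 0.0]
force: [-0.4, -0.5, -2.5]
gripper_width: 0.0558
finger_force: 30.0
```

```bash
sed -i 's/o\["gripper_width"\].round(4)/o["gripper_width"]/' held.py; python3 -c "
from held import *
w,o,Rt=held('w4'); np.savez('w4.npz',ee=o['ee_pos'],**w)"
```

```text
5.85 [ 0.5768 -0.1646  0.1522] tool x [-1.0e+00  4.2e-03  4.0e-04] y [4.2e-03 1.0e+00 4.0e-04] z [-4.e-04  4.e-04 -1.e+00]
F [-0.1 -0.  -2.2] M [0.07 0.02 0.04] grip 29.999905047006905 0.05580069149959166
[360.8 251.1] 923 [0.0329 0.0155]
[276.1 251.7] 858 [ 0.0327 -0.0155]
[318.9 252.1] 910 [0.0325 0.0002]
[277.6 302.1] 764 [ 0.0127 -0.0155]
[318.5 302.4] 789 [0.0126 0.    ]
[359.1 302.1] 765 [0.0127 0.0154]
[279.1 349.1] 685 [-0.0072 -0.0154]
[319.1 349. ] 769 [-0.0072  0.0003]
[357.8 349. ] 686 [-0.0072  0.0154]
[318.4 387.7] 325 [-0.0247 -0.    ]
[356.8 387.7] 322 [-0.0247  0.0154]
```

View pics/w4.png

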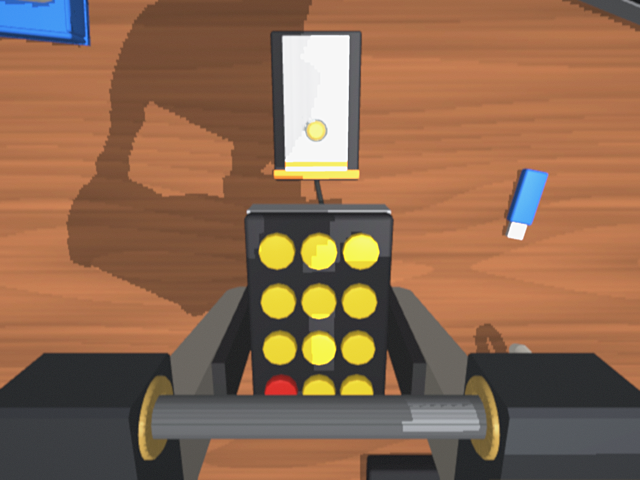

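The dock is in view: deck about px (284–350, 35–170), pin at (316,130), orange end towards the bottom (+x). The keypad is straight in the hand. Now I'll measure the dock relative to the tool.

```bash
python3 - <<'E'
from h import *
s=np.load("w4.npz"); im=s["color"]; h=cv2.cvtColor(im,cv2.COLOR_RGB2HSV).astype(int); H,S,V=h[...,0],h[...,1],h[...,2]
R=np.zeros(H.shape,bool); R[20:190,262:372]=1
pin=R&(H>15)&(H<34)&(S>70); 
for u,a,_ in blobs(pin,40): print("yel",u.round(1),a,ray(s,u,.052)[:2].round(4))
lt=R&(S<40)&(V>150); b=max(blobs(lt),key=lambda b:b[1])
def box(m,z,n):
    q=cv2.boxPoints(cv2.minAreaRect(np.argwhere(m)[:,::-1].astype(np.float32))); P=np.array([ray(s,p,z)[:2] for p in q]); print(n,q.round(1).tolist(),P.round(4).tolist(),P.mean(0).round(4))
box(b[2],.05,"deck")
# deck side edges by line fit at rows 60..150
for z,m,n in((.05,lt,"deck"),(.008,R&(S<90),"foot")):
  L=[];Q=[]
  for r in range(60,150,3):
    x=np.flatnonzero(m[r]); L.append(ray(s,(x[0]-.5,r),z)[:2]);Q.append(ray(s,(x[-1]+.5,r),z)[:2])
  for e,A in(("l",L),("r",Q)):
    p=np.polyfit(*np.array(A).T,1); print(n,e,"y at x=.486",np.polyval(p,.486).round(4),"yaw deg",np.degrees(p[0]).round(2))
E
```

```text
yel [315.7 130.4] 288 [ 0.5019 -0.1659]
yel [313.9 163.8] 277 [ 0.5227 -0.1672]
yel [318.6 174.1] 645 [ 0.5294 -0.1642]
deck [[282.0, 35.0], [349.0, 35.0], [349.0, 161.0], [282.0, 161.0]] [[0.4465, -0.1858], [0.4467, -0.1455], [0.5212, -0.1444], [0.521, -0.188]] [ 0.4839 -0.1659]
deck l y at x=.486 -0.1862 yaw deg -0.06
deck r y at x=.486 -0.1454 yaw deg -0.1
foot l y at x=.486 -0.1974 yaw deg -0.16
foot r y at x=.486 -0.1345 yaw deg 0.08
```

Call:
{"api": "carry_out", "payload": {
  "rows": "1 0 0 0 0 0 0;3 0 0 0 0 0 0;6 -0.1 0 0 0 0 0;9 -0.17 1 0 0 0 0;10.7 -0.17 3 0 0 0 0;10.7 -0.17 5 0 0 0 0;10.7 -0.17 6.5 0 0 0 0;10.7 -0.17 7.4 0 0 0 0;10.7 -0.17 7.4 0 0 0 0;10.7 -0.17 7.4 0 0 0 0;10.7 -0.17 7.4 0 0 0 0;10.7 -0.17 7.4 0 0 0 0"
}}

```text
t: 6.85
ee_pos: [0.4709, -0.1675, 0.0797]
orientation: [0.001, 0.003, 1.0, -0.001]
force: [0.4, -0.3, -2.6]
gripper_width: 0.0556
finger_force: 30.0
```

```bash
python3 -c "
from held import *
w,o,Rt=held('w5')
for n in('scene','top'):
  s=snapshot(n); np.savez(n+'5.npz',**s)
s=np.load('scene5.npz'); cv2.imwrite('pics/s5.png',cv2.resize(s['color'][220:320,190:310],(720,600),interpolation=2)[:,:,::-1])"
```

```text
6.9 [ 0.4708 -0.1675  0.0795] tool x [-1.      0.0055 -0.0019] y [ 0.0055  1.     -0.0012] z [ 0.0019 -0.0013 -1.    ]
F [-0.4  0.1 -1.6] M [ 0.07 -0.05 -0.05] grip 29.99988798983395 0.05552363242618631
[276.1 251.6] 888 [ 0.0324 -0.0157]
[318.9 251.7] 913 [ 0.0324 -0.    ]
[360.8 251.3] 930 [0.0325 0.0153]
[277.6 302. ] 796 [ 0.0124 -0.0157]
[318.4 302.3] 814 [ 0.0123 -0.0002]
[359.1 302. ] 794 [0.0124 0.0153]
[279. 349.] 712 [-0.0076 -0.0157]
[319.  348.9] 793 [-0.0076  0.    ]
[357.7 348.9] 718 [-0.0076  0.0152]
[318.4 387.5] 339 [-0.0251 -0.0002]
[356.6 387.5] 338 [-0.0251  0.0152]
```

View pics/s5.png

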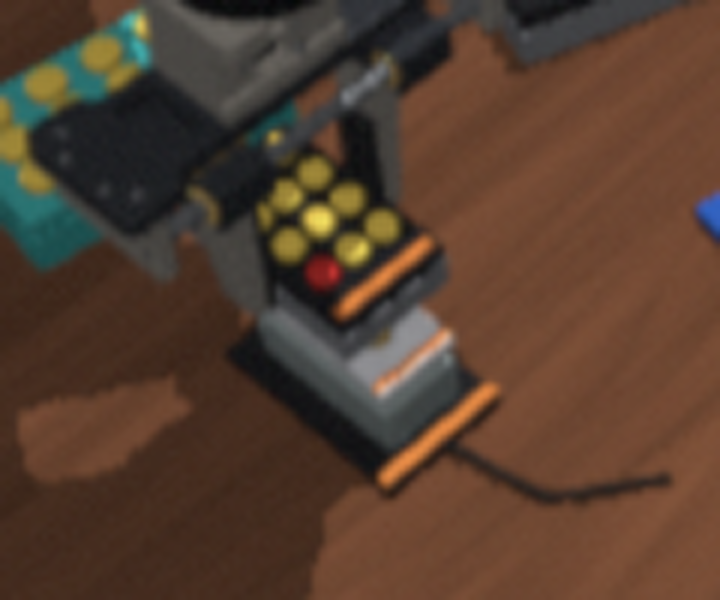

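The scene view shows the keypad level above the deck with orange ends matching and the pin just visible at (380,335) under its edge. Next I'll correct sideways and lower it gently.

Call:
{"api": "carry_out", "payload": {
  "rows": "0.1 0.16 0.5 0 0 0 0;0.1 0.16 1 0 0 0 0;0.1 0.16 1.4 0 0 0 0;0.1 0.16 1.7 0 0 0 0;0.1 0.16 1.8 0 0 0 0;0.1 0.16 1.8 0 0 0 0;0.1 0.16 1.8 0 0 0 0"
}}

```text
t: 7.58
ee_pos: [0.4688, -0.1655, 0.0603]
orientation: [-0.0, 0.003, 1.0, 0.0]
force: [-0.3, 0.8, -2.1]
gripper_width: 0.0559
finger_force: 30.0
```

Call:
{"api": "carry_out", "payload": {
  "rows": "0 0 0.05 0 0 0 0;0 0 0.1 0 0 0 0;0 0 0.1 0 0 0 0;0 0 0.1 0 0 0 0"
}}

```text
t: 7.92
ee_pos: [0.4689, -0.1655, 0.0595]
orientation: [0.0, 0.003, 1.0, -0.0]
force: [0.1, -0.0, -2.0]
gripper_width: 0.0557
finger_force: 30.0
```

Call:
{"api": "carry_out", "payload": {
  "rows": "0 0 0.05 0 0 0 0;0 0 0.1 0 0 0 0;0 0 0.1 0 0 0 0;0 0 0.1 0 0 0 0"
}}

```text
t: 8.25
ee_pos: [0.4688, -0.1654, 0.0583]
orientation: [-0.0, 0.003, 1.0, 0.0]
force: [-0.8, 0.6, -3.0]
gripper_width: 0.0557
finger_force: 30.0
```

Call:
{"api": "carry_out", "payload": {
  "rows": "0 0 0.05 0 0 0 0;0 0 0.1 0 0 0 0;0 0 0.1 0 0 0 0;0 0 0.1 0 0 0 0"
}}

```text
t: 8.58
ee_pos: [0.4688, -0.1654, 0.0573]
orientation: [-0.0, 0.003, 1.0, 0.0]
force: [0.1, -0.0, -2.1]
gripper_width: 0.0556
finger_force: 30.0
```

Call:
{"api": "carry_out", "payload": {
  "rows": "0 0 0.05 0 0 0 0;0 0 0.05 0 0 0 0;0 0 0.05 0 0 0 0"
}}

```text
t: 8.83
ee_pos: [0.4688, -0.1654, 0.0569]
orientation: [-0.0, 0.003, 1.0, 0.0]
force: [0.4, 0.1, -2.1]
gripper_width: 0.0558
finger_force: 30.0
```

Call:
{"api": "carry_out", "payload": {
  "rows": "0 0 0.05 0 0 0 0;0 0 0.05 0 0 0 0;0 0 0.05 0 0 0 0"
}}

```text
t: 9.08
ee_pos: [0.4689, -0.1655, 0.0564]
orientation: [0.0, 0.003, 1.0, -0.0]
force: [0.0, -0.9, -2.4]
gripper_width: 0.0557
finger_force: 30.0
```

Call:
{"api": "carry_out", "payload": {
  "rows": "0 0 0.05 0 0 0 0;0 0 0.05 0 0 0 0;0 0 0.05 0 0 0 0"
}}

```text
t: 9.33
ee_pos: [0.4689, -0.1655, 0.0563]
orientation: [0.0, 0.003, 1.0, -0.0]
force: [-2.2, 1.8, 2.9]
gripper_width: 0.0558
finger_force: 30.0
```

Call:
{"api": "carry_out", "payload": {
  "rows": "0 0 0.05 0 0 0 0;0 0 0.05 0 0 0 0;0 0 0.05 0 0 0 0"
}}

```text
t: 9.58
ee_pos: [0.4689, -0.1655, 0.0561]
orientation: [-0.0, 0.003, 1.0, -0.0]
force: [-4.6, 2.1, 7.0]
gripper_width: 0.0562
finger_force: 30.0
```

Contact at TCP z ≈ 0.0563. I'll ease off to a light touch and start the slow slide towards +x, which is tool −x.

Call:
{"api": "carry_out", "payload": {
  "rows": "0 0 -0.06 0 0 0 0;-0.05 0 -0.06 0 0 0 0;-0.1 0 -0.06 0 0 0 0;-0.15 0 -0.06 0 0 0 0;-0.2 0 -0.06 0 0 0 0;-0.25 0 -0.06 0 0 0 0;-0.3 0 -0.06 0 0 0 0;-0.35 0 -0.06 0 0 0 0;-0.4 0 -0.06 0 0 0 0"
}}

```text
t: 10.33
ee_pos: [0.4723, -0.1657, 0.0563]
orientation: [-0.001, 0.003, 1.0, -0.0]
force: [-5.0, -0.1, 6.5]
gripper_width: 0.0555
finger_force: 30.0
```

Call:
{"api": "carry_out", "payload": {
  "rows": "0 0 -0.05 0 0 0 0;-0.05 0 -0.05 0 0 0 0;-0.1 0 -0.05 0 0 0 0;-0.15 0 -0.05 0 0 0 0;-0.2 0 -0.05 0 0 0 0;-0.25 0 -0.05 0 0 0 0;-0.3 0 -0.05 0 0 0 0"
}}

```text
t: 10.92
ee_pos: [0.4759, -0.1654, 0.0564]
orientation: [0.0, 0.003, 1.0, 0.0]
force: [-2.1, 0.8, 0.6]
gripper_width: 0.0555
finger_force: 30.0
```

```bash
python3 -c "
from held import *
held('w6')"
```

```text
10.9667 [ 0.476  -0.1654  0.0564] tool x [-1.0e+00  5.8e-03 -2.0e-04] y [5.8e-03 1.0e+00 1.0e-04] z [ 2.e-04  1.e-04 -1.e+00]
F [-0.5  0.1 -0.4] M [ 0.05  0.18 -0.02] grip 29.999930961057544 0.055895198654359844
[276.1 251.5] 890 [ 0.0327 -0.0157]
[318.9 251.6] 921 [0.0326 0.    ]
[360.6 251.3] 922 [0.0327 0.0153]
[277.7 301.9] 800 [ 0.0127 -0.0156]
[318.4 302.3] 821 [ 0.0125 -0.0002]
[359.1 301.9] 799 [0.0127 0.0152]
[279. 349.] 717 [-0.0073 -0.0157]
[319.  348.8] 798 [-0.0072  0.    ]
[357.8 348.9] 721 [-0.0073  0.0153]
[318.4 387.5] 341 [-0.0247 -0.0002]
[356.7 387.5] 342 [-0.0247  0.0152]
```

Light contact now (about 2–3 N), and no slip in the hand. I'll keep sliding in short steps.

Call:
{"api": "carry_out", "payload": {
  "rows": "-0.05 0 0.01 0 0 0 0;-0.1 0 0.01 0 0 0 0;-0.15 0 0.01 0 0 0 0;-0.2 0 0.01 0 0 0 0;-0.25 0 0.01 0 0 0 0;-0.3 0 0.01 0 0 0 0"
}}

```text
t: 11.47
ee_pos: [0.4789, -0.1655, 0.0563]
orientation: [0.0, 0.003, 1.0, 0.0]
force: [-1.9, 0.4, -1.1]
gripper_width: 0.0557
finger_force: 30.0
```

Call:
{"api": "carry_out", "payload": {
  "rows": "-0.05 0 0.01 0 0 0 0;-0.1 0 0.01 0 0 0 0;-0.15 0 0.01 0 0 0 0;-0.2 0 0.01 0 0 0 0"
}}

```text
t: 11.8
ee_pos: [0.481, -0.1655, 0.0562]
orientation: [0.0, 0.003, 1.0, 0.0]
force: [0.5, -0.5, -2.6]
gripper_width: 0.0558
finger_force: 30.0
```

Call:
{"api": "carry_out", "payload": {
  "rows": "-0.05 0 0.03 0 0 0 0;-0.1 0 0.05 0 0 0 0;-0.1 0 0.05 0 0 0 0"
}}

```text
t: 12.05
ee_pos: [0.4819, -0.1655, 0.0557]
orientation: [0.0, 0.003, 1.0, 0.0]
force: [-0.1, 0.2, -2.1]
gripper_width: 0.0555
finger_force: 30.0
```

No contact force at z 0.0557, which is below the riding height, so the mouth is over the pin. I'll centre it and lower gently.

Call:
{"api": "carry_out", "payload": {
  "rows": "-0.05 0 0 0 0 0 0;-0.1 0 0.02 0 0 0 0;-0.15 0 0.04 0 0 0 0;-0.2 0 0.06 0 0 0 0;-0.25 0 0.08 0 0 0 0;-0.25 0 0.1 0 0 0 0;-0.25 0 0.1 0 0 0 0"
}}

```text
t: 12.63
ee_pos: [0.4843, -0.1655, 0.0547]
orientation: [-0.0, 0.003, 1.0, 0.0]
force: [0.1, -0.4, -2.0]
gripper_width: 0.0555
finger_force: 30.0
```

Call:
{"api": "carry_out", "payload": {
  "rows": "0 0 0.05 0 0 0 0;0 0 0.1 0 0 0 0;0 0 0.1 0 0 0 0;0 0 0.1 0 0 0 0"
}}

```text
t: 12.97
ee_pos: [0.4843, -0.1655, 0.0537]
orientation: [-0.0, 0.003, 1.0, 0.0]
force: [-0.1, 0.3, -1.8]
gripper_width: 0.0555
finger_force: 30.0
```

Call:
{"api": "carry_out", "payload": {
  "rows": "0 0 0.05 0 0 0 0;0 0 0.1 0 0 0 0;0 0 0.15 0 0 0 0;0 0 0.2 0 0 0 0;0 0 0.2 0 0 0 0;0 0 0.2 0 0 0 0"
}}

```text
t: 13.47
ee_pos: [0.4843, -0.1656, 0.052]
orientation: [-0.0, 0.003, 1.0, -0.0]
force: [-1.5, 0.5, 1.3]
gripper_width: 0.0559
finger_force: 30.0
```

Call:
{"api": "carry_out", "payload": {
  "rows": "0 0 0.05 0 0 0 0;0 0 0.1 0 0 0 0;0 0 0.1 0 0 0 0;0 0 0.1 0 0 0 0"
}}

```text
t: 13.8
ee_pos: [0.4844, -0.1656, 0.0509]
orientation: [0.0, 0.003, 1.0, -0.0]
force: [-2.1, 1.0, 1.9]
gripper_width: 0.0559
finger_force: 30.0
```

The deck is loaded at the expected height (about 3–4 N), so the socket is over the pin. Pressing on down.

Call:
{"api": "carry_out", "payload": {
  "rows": "0 0 0.05 0 0 0 0;0 0 0.1 0 0 0 0;0 0 0.15 0 0 0 0;0 0 0.2 0 0 0 0;0 0 0.25 0 0 0 0;0 0 0.3 0 0 0 0;0 0 0.3 0 0 0 0;0 0 0.3 0 0 0 0"
}}

```text
t: 14.47
ee_pos: [0.4844, -0.1656, 0.0479]
orientation: [0.0, 0.003, 1.0, -0.0]
force: [-2.0, 1.3, 5.1]
gripper_width: 0.0558
finger_force: 30.0
```

```bash
python3 -c "
from held import *
held('w7')"
```

```text
14.5167 [ 0.4844 -0.1656  0.0479] tool x [-1.0e+00  5.8e-03 -1.0e-04] y [ 5.8e-03  1.0e+00 -1.0e-04] z [ 1.e-04 -1.e-04 -1.e+00]
F [-2.6  0.9  4.5] M [ 0.31  0.42 -0.04] grip 29.999953228980303 0.05558399900219179
[276.1 251.5] 891 [ 0.0326 -0.0157]
[319.  251.7] 933 [0.0325 0.0001]
[360.7 251.5] 931 [0.0326 0.0153]
[277.6 302. ] 805 [ 0.0126 -0.0157]
[318.4 302.3] 826 [ 0.0124 -0.0002]
[359.1 301.9] 801 [0.0126 0.0153]
[279.  348.9] 717 [-0.0074 -0.0156]
[318.9 348.9] 800 [-0.0073  0.    ]
[357.8 348.9] 725 [-0.0074  0.0153]
[318.3 387.5] 343 [-0.0248 -0.0002]
[356.8 387.4] 346 [-0.0248  0.0153]
```

Call:
{"api": "carry_out", "payload": {
  "rows": "0 0 0.05 0 0 0 0;0 0 0.1 0 0 0 0;0 0 0.15 0 0 0 0;0 0 0.2 0 0 0 0;0 0 0.25 0 0 0 0;0 0 0.3 0 0 0 0;0 0 0.3 0 0 0 0;0 0 0.3 0 0 0 0"
}}

```text
t: 15.18
ee_pos: [0.4844, -0.1656, 0.0451]
orientation: [-0.0, 0.003, 1.0, -0.0]
force: [-3.9, 1.4, 8.0]
gripper_width: 0.0552
finger_force: 30.0
```

Call:
{"api": "carry_out", "payload": {
  "rows": "0 0 0.03 0 0 0 0;0 0 0.06 0 0 0 0;0 0 0.06 0 0 0 0;0 0 0.06 0 0 0 0"
}}

```text
t: 15.52
ee_pos: [0.4844, -0.1656, 0.0445]
orientation: [-0.0, 0.003, 1.0, -0.0]
force: [-3.8, 1.6, 6.5]
gripper_width: 0.0557
finger_force: 30.0
```

Call:
{"api": "carry_out", "payload": {
  "rows": "0 0 0.03 0 0 0 0;0 0 0.05 0 0 0 0;0 0 0.05 0 0 0 0;0 0 0.05 0 0 0 0"
}}

```text
t: 15.85
ee_pos: [0.4844, -0.1656, 0.0444]
orientation: [-0.0, 0.003, 1.0, -0.0]
force: [-4.2, 2.6, 9.9]
gripper_width: 0.0556
finger_force: 30.0
```

Call:
{"api": "carry_out", "payload": {
  "rows": "0 0 0.03 0 0 0 0;0 0 0.05 0 0 0 0;0 0 0.05 0 0 0 0;0 0 0.05 0 0 0 0"
}}

```text
t: 16.18
ee_pos: [0.4844, -0.1656, 0.0443]
orientation: [-0.0, 0.003, 1.0, 0.0]
force: [-6.3, 3.0, 15.2]
gripper_width: 0.0555
finger_force: 30.0
```

It's at the hard stop: z holds at 0.0443, exactly 8 mm below deck contact, while force rises to 15 N. One check before handing in.

Call:
{"api": "carry_out", "payload": {
  "rows": "0 0 0 0 0 0 0;0 0 0 0 0 0 0;0 0 0 0 0 0 0"
}}

```text
t: 16.43
ee_pos: [0.4844, -0.1656, 0.0443]
orientation: [-0.0, 0.003, 1.0, 0.0]
force: [-6.7, 3.4, 13.7]
gripper_width: 0.056
finger_force: 30.0
```

```bash
python3 -c "
from held import *
held('w8')
s=snapshot('scene'); cv2.imwrite('pics/s8.png',cv2.resize(s['color'][220:320,190:310],(720,600),interpolation=2)[:,:,::-1])"
```

```text
16.4833 [ 0.4844 -0.1656  0.0444] tool x [-1.0e+00  5.6e-03  3.0e-04] y [0.0056 1.     0.    ] z [-3.e-04  0.e+00 -1.e+00]
F [-6.8  3.3 13.8] M [ 0.64  1.12 -0.04] grip 29.999910704791546 0.055995514966525536
[276.1 251.5] 892 [ 0.0326 -0.0157]
[319.  251.7] 933 [0.0325 0.    ]
[360.7 251.4] 933 [0.0326 0.0153]
[277.6 301.9] 804 [ 0.0126 -0.0157]
[318.4 302.3] 823 [ 0.0125 -0.0002]
[359.1 301.8] 803 [0.0126 0.0152]
[279. 349.] 721 [-0.0074 -0.0157]
[319.  348.8] 792 [-0.0073  0.    ]
[357.8 348.9] 724 [-0.0073  0.0153]
[318.4 387.5] 343 [-0.0248 -0.0002]
[356.8 387.5] 346 [-0.0248  0.0153]
```

View pics/s8.png

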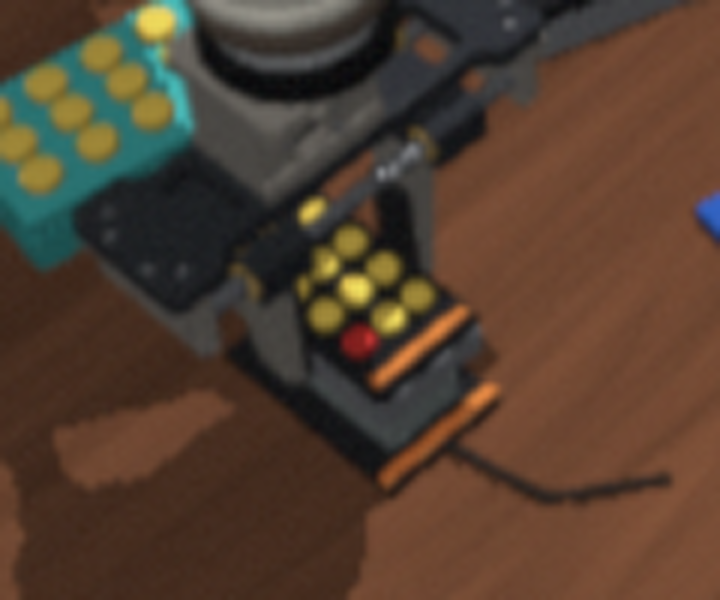

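The keypad sits level on the pressed deck, orange ends together, with no slip in the grip. Handing in.

```bash
python3 -c "
from cell import arm
print(arm.hand_in())"
```

```text
the job is handed in; nothing more can be done
None
```

The small yellow-keyed keypad is on the dock pin with the deck pressed to its hard stop, still gripped and held down; I handed it in after about 16.5 s, and the verdict was not shown.

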